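# Balance the microscope boom on its cradle

### The job

The microscope boom (the aluminium bar with the orange sleeve) has a ballast hidden inside, and I need it balanced on its post. Pick it up by the orange sleeve until the sleeve is about a hand's breadth above the desk to feel how it hangs, set it back down flat on the desk and let go, then take it again away from the sleeve, at the point where it hangs level (try as often as you need), and lay it in the cradle on the post so that it stays balanced there level, on its own. Do not disturb the other things on the desk.

Things in the scene. Friction and masses are not known exactly. Their poses are not given: they have to be found in the camera images.
- boom_mid (a point): Centre of the boom: sealed aluminium bar 18 mm wide (x), 320 mm long (y), 28 mm high (z), about 0.25 kg, standing on its narrow face on the desk. Black end caps; top tick marks every 20 mm, a wider one at the middle. A hidden fixed ballast puts the balance point anywhere from y = -0.025 (sleeve side) to y = +0.075, other each time.
- boom_sleeve (a point): Centre of the boom's orange sleeve (40 mm long, section that of the bar to within 1 mm, half-way up), 75 mm from the boom's middle towards its -y end; axes as the boom's.
- cradle_seat (a point): Middle of the seat of the dark U-shaped cradle on a grey post fixed to the desk: level, 85 mm up, 22 mm long along its y, along which the boom is to lie (either way round). The boom stays only if its balance point is within about 10 mm of this point. Flared side cheeks, 24 mm apart inside, 44 mm over all, rise 14 mm above the seat. Foot 92 mm across.
- tin_yellow: round yellow tin, 55 mm across, 22 mm high, loose; leave alone (origin under its centre)
- jar_teal: round teal jar with a screw lid, 55 mm across, 58 mm high, loose; leave alone (origin under its centre)
- side_cutters: orange side cutters lying flat, 117x49x12 mm, loose; leave alone (origin under the centre)
- digital_timer: small grey timer lying on the desk, 42x62x17 mm, loose; leave alone (origin under its centre)
- paste_tub_0: round cream-coloured tub, 45 mm across, 16 mm high, loose; leave alone (origin under its centre)
- flux_tube: white tube with a red cap, 92x30x21 mm, loose; leave alone (origin under its centre)
- driver_1: teal precision screwdriver, 12x112x9 mm, loose; leave alone (origin under its centre)

How it is judged:
By the outcome, as a careful person would: the job done as asked, in the order asked, and still so for the second after the job is handed in, with the robot touching nothing.
It also fails if it takes over 72 s, if anything falls off the work surface, if the arm or the gripper's body presses on something with over 40 N, if the wrist force passes 120 N, or if a joint passes its speed limit or range.

### The arm

A 6-joint arm with a two-finger parallel gripper is mounted at the origin on a cart in front of the work surface, level with it; the furniture and walls round the work are solid. World frame = base frame: x ahead of the robot, y to its left, z up, the work surface at z = 0. Lengths are in m, angles in degrees, forces in N, time in s.
With the tool pointing down it reaches from about 0.325 to 0.775 m from the base axis. Payload 5.5 kg.
Tool frame: the origin (TCP) lies at the centre of the arm's flange, where the gripper is bolted on; the fingertips stand 182 mm ahead of it and the grasp point (between the pads) lies 163 mm ahead of it; z points along the fingers, y is the line along which they close (so a half turn about z gives the same grasp; the last joint's range is limited). The gripper opens to 88 mm and grips with 3 to 60 N. Pads are 20 mm wide; open, the fingers measure 115 mm over their backs; the gripper's body (75 mm by 178 mm) begins 61 mm behind the grasp point.
Start: joints at [-76.988, 5.22, 70.514, -0, 104.267, -3.249], TCP at [0.168, -0.576, 0.405] pointing down, gripper open.
Joint ranges: [-164.24, 164.24], [-49.07, 125.15], [9.68, 141.18], [-86.29, 266.29], [3.28, 154.24], [-151.56, 151.56]. Speed limits (degrees/s): [147.25, 147.25, 172.46, 180, 180, 180].

### API

Orientations are given as [roll, pitch, yaw] about the fixed x, y, z axes, in that order (R = Rz(yaw) Ry(pitch) Rx(roll)).
In Python, from station import r gives the robot as it stands. The module is installed in compiled form; this text tells all that it offers. Calls block until the motion is done:
- r.reach(position, orientation): joint-space move of the TCP to a pose.
- r.servo_line(position, rotation=None, speed=0.15): straight line of the TCP; rotation=None keeps the orientation; speed is the mean speed in m/s.
- r.move_joints(angles): joint-space move.
- r.let_go() and r.grab(squeeze=None): open the fingers fully, or close them until they stop; squeeze is the grip in N (None keeps the last).
- r.wait(seconds).
- r.inverse_kinematics(position, orientation): joint angles nearest the present ones, or None.
- r.sense(): the state.
- r.snapshot(name): name is "scene" or "side" or "wrist"; returns a dict with "frame" (420x560x3 uint8, red, green, blue), "fx", "fy", "cx", "cy" (pixels), "R" (3x3) and "t" (3): a world point X has camera coordinates R X + t. Camera axes: x right, y down, z forward; pixel columns grow to the right and rows downward; lengths in m; the calibration is good to about 2 mm. The wrist camera is an equidistant fisheye: a pixel r from the principal point sees the ray r / f radians off the axis. A picture is of the moment at which its call begins. There is no depth.
A pose or a line that the arm cannot do raises r.IKError and nothing moves.
- r.hand_in(): hands the job in; it is judged then, once.
The state is a dict: "clock": time; "joints": joint angles; "joint_vel": joint speeds; "joint_torque": joint torques, N m; "tcp_pos": TCP position; "orientation": TCP orientation; "contact_force": force on the tool from outside, world axes, zero at the start; "torque": the same for the moment, N m; "opening": finger opening in m; "gripper_force": force on a finger pad.
Only numpy, scipy, OpenCV 4.12 (cv2) and the standard library are available. Lean on these libraries where they do the work, as an engineer would, in place of code of your own. Each camera call takes 0.05 s, during which the arm holds its last target. There are 200 camera calls.

## Working session

There is one attempt and no reset: what is moved stays moved. The work goes in short steps, each a Python script; the robot and the scene stay as the last script left them, time stands still between calls to the robot, and variables do not carry over. Pictures are saved under pics/ and viewed, at most 10 in all, crops included, and the job is handed in when it is done.

```bash
mkdir -p pics; python3 - <<'E'
from station import r
import cv2,numpy as np,pickle
d={}
for n in("scene","side","wrist"):
    s=r.snapshot(n);d[n]=s;print(n,s["fx"],s["cx"],s["cy"],np.round(-np.array(s["R"]).T@s["t"],3),np.round(s["R"],2).tolist())
pickle.dump(d,open("d.pkl","wb"))
a=np.hstack([d["scene"]["frame"],d["side"]["frame"]])[:,:,::-1]
cv2.imwrite("pics/scene.png",d["scene"]["frame"][:,:,::-1]);cv2.imwrite("pics/side.png",d["side"]["frame"][:,:,::-1])
print(r.sense())
E
```

```text
scene 451.44968512875454 282.5740348964344 203.7752717072417 [-0.068  1.118  0.647] [[-0.88, -0.47, -0.03], [-0.17, 0.37, -0.91], [0.44, -0.8, -0.4]]
side 426.89313366984004 278.46672131953545 205.19067467175125 [ 0.539 -1.073  0.613] [[1.0, -0.02, 0.0], [-0.01, -0.45, -0.89], [0.02, 0.89, -0.45]]
wrist 325.19226210127806 278.7258207254016 209.30293345850066 [ 0.236 -0.556  0.383] [[0.28, -0.96, -0.0], [-0.93, -0.27, 0.26], [-0.25, -0.07, -0.97]]
{'clock': 0.15, 'joints': array([-7.69889737e+01,  5.25532240e+00,  7.05662943e+01, -1.01564197e-03,
        1.04266133e+02, -3.24730009e+00]), 'joint_vel': array([-0.05629903, -0.08898165, -0.15686709, -0.01078921, -0.05824034,
        0.11116562]), 'joint_torque': array([ 1.01672093e-03, -4.47045457e+01, -4.06906986e+01,  6.99055823e-02,
        2.74662708e-02, -1.06578641e-04]), 'tcp_pos': array([ 0.16800334, -0.57605866,  0.40374162]), 'orientation': array([-1.79912335e+02, -3.98753448e-03,  1.62580738e+01]), 'contact_force': array([-0.05815902,  0.27642632, -0.06563697]), 'torque': array([-0.0252472 ,  0.01435053, -0.06221859]), 'gripper_force': 0.0, 'opening': 0.08791634340613305}
```

View pics/scene.png

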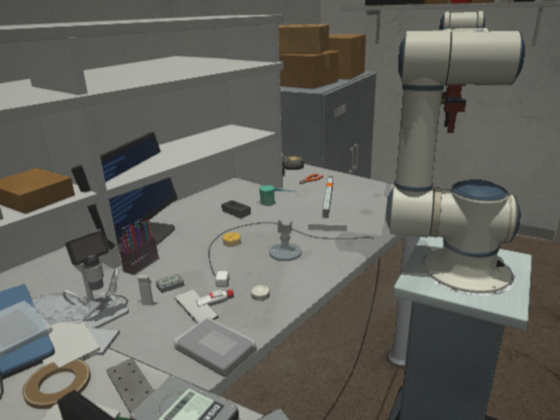

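View pics/side.png

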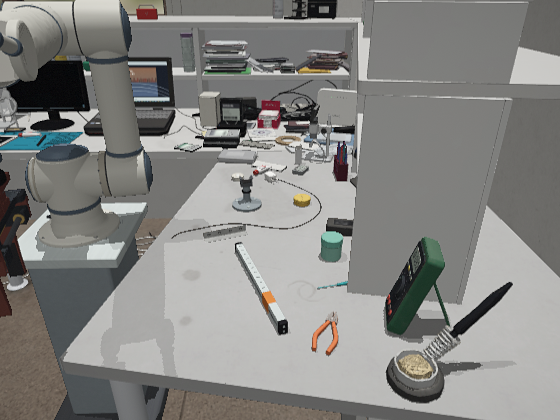

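The scene view shows the cradle at about (286,225–255) and the boom at (328,195). The side view shows the boom from (238,245) to (285,328) with the sleeve at (268,298), the cradle at (247,180–205), the jar at (331,247), the screwdriver at (335,285) and the cutters at (327,333).

```bash
cat > h.py <<'E'
import numpy as np,cv2
def ray(s,u,v):
    R=np.array(s["R"]);d=R.T@np.array([(u-s["cx"])/s["fx"],(v-s["cy"])/s["fy"],1]);return -R.T@np.array(s["t"]),d/np.linalg.norm(d)
def plane(s,u,v,z):
    c,d=ray(s,u,v);return c+d*(z-c[2])/d[2]
def tri(a,b):
    A=np.zeros((3,3));y=np.zeros(3)
    for c,d in(a,b):
        P=np.eye(3)-np.outer(d,d);A+=P;y+=P@c
    return np.linalg.solve(A,y)
def wray(s,u,v):
    x,y=(u-s["cx"])/s["fx"],(v-s["cy"])/s["fy"];t=np.hypot(x,y);k=np.sin(t)/max(t,1e-9)
    R=np.array(s["R"]);return -R.T@np.array(s["t"]),R.T@np.array([x*k,y*k,np.cos(t)])
E
python3 - <<'E'
import pickle,cv2,numpy as np
from h import *
d=pickle.load(open("d.pkl","rb"));S=d["side"];C=d["scene"]
for n,u,v,z in [("farend",238,243,.028),("nearend",283,322,.028),("sleeve",267,297,.028),("foot",247,204,.005)]:print(n,plane(S,u,v,z).round(3))
print("foot sc",plane(C,285,253,.005).round(3),"cradle tri",tri(ray(S,247,178),ray(C,285,223)).round(3))
cv2.imwrite("pics/c1.png",np.hstack([cv2.resize(S["frame"][160:340,215:305],None,fx=4,fy=4*.8,interpolation=2),cv2.resize(C["frame"][170:270,245:345],(400,576),interpolation=2)])[:,:,::-1])
E
```

```text
farend [ 0.46  -0.138  0.028]
nearend [ 0.565 -0.431  0.028]
sleeve [ 0.534 -0.354  0.028]
foot [0.471 0.129 0.005]
foot sc [0.464 0.142 0.005] cradle tri [0.472 0.129 0.093]
```

View pics/c1.png

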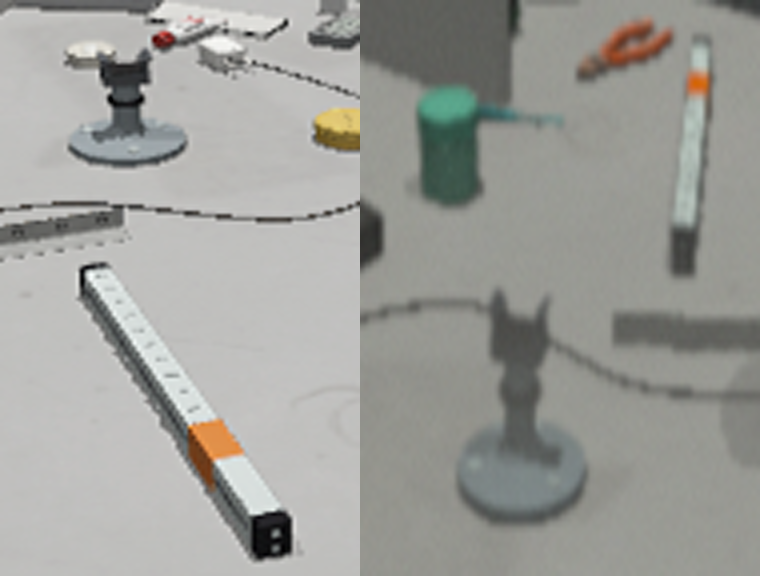

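```bash
cat > k.py <<'E'
from station import r
from h import *
import pickle
def o(y):return [180,0,y]
def snap(n,fn=None):
    s=r.snapshot(n)
    if fn:cv2.imwrite("pics/%s.png"%fn,s["frame"][:,:,::-1]);pickle.dump(s,open(fn+".pkl","wb"))
    return s
def st(l=""):
    s=r.sense();print(l,round(s["clock"],2),s["tcp_pos"].round(4),s["orientation"].round(1),"F",s["contact_force"].round(2),"M",s["torque"].round(3),"op",round(s["opening"],4),"j6",s["joints"].round(0));return s
E
python3 - <<'E'
from k import *
for p in([.40,.13,.42],[.537,-.356,.35],[.47,.13,.28]):
  for y in(-70.3,109.7,0,-90,90,180):
    q=r.inverse_kinematics(p,o(y));print(p,y,None if q is None else np.round(q))
r.reach([.40,.13,.36],o(0));st()
snap("wrist","w1")
r.reach([.537,-.356,.33],o(109.7));st()
snap("wrist","w2")
a=np.hstack([cv2.imread("pics/w1.png"),cv2.imread("pics/w2.png")]);cv2.imwrite("pics/w12.png",cv2.resize(a,(800,300),interpolation=cv2.INTER_AREA))
E
```

```text
[0.4, 0.13, 0.42] -70.3 None
[0.4, 0.13, 0.42] 109.7 [ 13. -22.  94.   0. 108.  -6.]
[0.4, 0.13, 0.42] 0 [ 13. -22.  94.  -0. 108. 103.]
[0.4, 0.13, 0.42] -90 None
[0.4, 0.13, 0.42] 90 [ 13. -22.  94.  -0. 108.  13.]
[0.4, 0.13, 0.42] 180 [ 13. -22.  94.   0. 108. -77.]
[0.537, -0.356, 0.35] -70.3 [-37.  12.  69.  -0.  99. 124.]
[0.537, -0.356, 0.35] 109.7 [-37.  12.  69.   0.  99. -56.]
[0.537, -0.356, 0.35] 0 [-37.  12.  69.  -0.  99.  53.]
[0.537, -0.356, 0.35] -90 [-37.  12.  69.  -0.  99. 143.]
[0.537, -0.356, 0.35] 90 [-37.  12.  69.   0.  99. -37.]
[0.537, -0.356, 0.35] 180 [ -37.   12.   69.    0.   99. -127.]
[0.47, 0.13, 0.28] -70.3 None
[0.47, 0.13, 0.28] 109.7 [ 11. -12.  99.   0.  92.  -8.]
[0.47, 0.13, 0.28] 0 [ 11. -12.  99.  -0.  92. 101.]
[0.47, 0.13, 0.28] -90 None
[0.47, 0.13, 0.28] 90 [ 11. -12.  99.  -0.  92.  11.]
[0.47, 0.13, 0.28] 180 [ 11. -12.  99.   0.  92. -79.]
 2.78 [0.4002 0.1296 0.3601] [180.  -0.  -0.] F [0.18 0.55 0.12] M [ 0.05  -0.029  0.016] op 0.0879 j6 [ 13. -23. 101.  -0. 103. 103.]
 5.2 [ 0.5372 -0.3556  0.3302] [180.    0.  109.7] F [-1.   -0.8  -0.63] M [-0.023 -0.067  0.049] op 0.0878 j6 [-37.  12.  71.   0.  97. -56.]
```

View pics/w12.png

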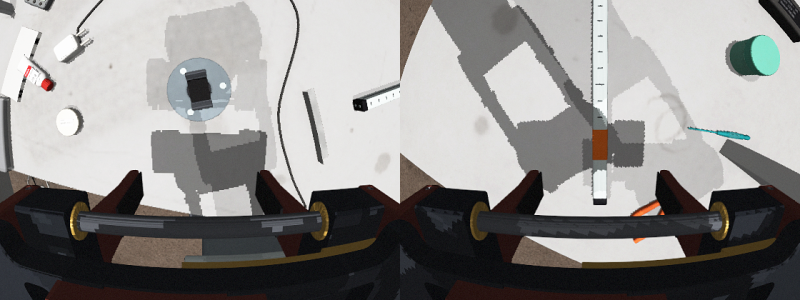

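```bash
python3 - <<'E'
from h import *
import cv2
a=cv2.imread("pics/w1.png")[75:175,230:330];b=cv2.imread("pics/w2.png")[0:300,200:340]
cv2.imwrite("pics/c2.png",np.hstack([cv2.resize(a,(500,500),interpolation=2),cv2.resize(b,(250,500))]))
E
```

```text
(no output)
```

View pics/c2.png

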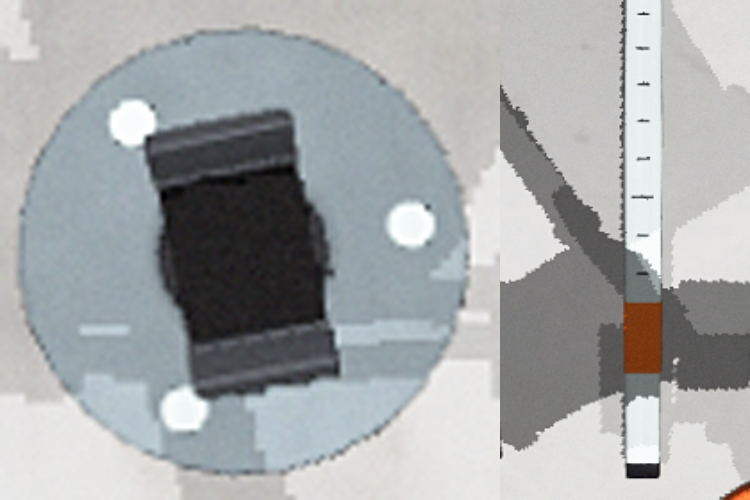

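```bash
python3 - <<'E'
from h import *
import pickle
w1=pickle.load(open("w1.pkl","rb"));w2=pickle.load(open("w2.pkl","rb"))
def pl(s,u,v,z):
    c,d=wray(s,u,v);return (c+d*(z-c[2])/d[2])[:2]
for z,P in((.099,[(147,140),(293,110),(340,373),(200,395)]),(.085,[(160,190),(300,165),(325,320),(190,340)])):
    X=np.array([pl(w1,230+x/5,75+y/5,z) for x,y in P]);m=X.mean(0)
    ax=X[1]+X[2]-X[0]-X[3];w=X[2]+X[3]-X[0]-X[1]
    print(z,m.round(4),"len",np.linalg.norm(ax)/2,"wid",np.linalg.norm(w)/2,"axis deg",np.degrees(np.arctan2(*ax[::-1])),np.degrees(np.arctan2(*w[::-1])))
f=w2["frame"].astype(int);
for n,x,y in(("sleeve",643,338),("mid",642.5,197),("end",643,473),("tick0",643,14)):
    print(n,pl(w2,200+x/1.786,y/1.667,.028).round(4))
a=np.array(pl(w2,200+643/1.786-280,14/1.667,.028))
p=pl(w2,200+143/1.786,473/1.667,.028);q=pl(w2,200+143/1.786,14/1.667,.028);s=pl(w2,200+143/1.786,338/1.667,.028);m=pl(w2,200+142.5/1.786,197/1.667,.028)
print(p,q,s,m,np.linalg.norm(m-s),np.linalg.norm(p-m),np.degrees(np.arctan2(*(q-p)[::-1])))
E
```

```text
0.099 [0.4699 0.1291] len 0.02135478446969849 wid 0.03916285447306028 axis deg -79.62709820921391 -169.2295066611857
0.085 [0.4699 0.1293] len 0.021627326962993656 wid 0.024309743928725785 axis deg -80.6542297668712 -169.93094486109618
sleeve [ 0.857  -0.2379]
mid [ 0.8059 -0.1501]
end [ 0.9378 -0.33  ]
tick0 [ 0.7697 -0.0161]
[ 0.56586457 -0.43087106] [ 0.4795088  -0.19035097] [ 0.53833564 -0.35438551] [ 0.51285205 -0.28413953] 0.07472557250106604 0.15601432360571577 109.75005015671502
```

```bash
cat >> k.py <<'E'
A=np.radians(109.75);ax=np.array([np.cos(A),np.sin(A)]);mid=np.array([.5129,-.2841])
def P(s,z):return list(mid+ax*s)+[z]
def avg(n=15):
    F=[];M=[]
    for _ in range(n):
        r.wait(.04);s=r.sense();F.append(s["contact_force"]);M.append(s["torque"])
    print("avg F",np.mean(F,0).round(3),"M",np.mean(M,0).round(4),"sd",np.std(F,0).round(2),np.std(M,0).round(3));return np.mean(F,0),np.mean(M,0)
def along(b,a):
    W=b[0][2]-a[0][2];dM=a[1]-b[1];d=np.array([-dM[1],dM[0]])/1;  # M=(dyFz,-dxFz)
    Fz=-W;v=np.array([-dM[1],dM[0]])/Fz;print("W",W,"d along",v@ax,"across",v@np.array([-ax[1],ax[0]]));return v@ax
E
python3 - <<'E'
from k import *
r.reach(P(-.075,.26),o(109.75));r.wait(.3)
b=avg();st()
r.servo_line(P(-.075,.187),speed=.1);st("down")
r.grab(60);st("grab")
r.servo_line(P(-.075,.277),speed=.08);r.wait(.4);st("up")
a=avg();along(b,a)
snap("wrist","w3");snap("side","s3")
c=cv2.imread("pics/s3.png")[180:360,190:350]
cv2.imwrite("pics/c3.png",np.hstack([cv2.resize(cv2.imread("pics/w3.png"),(400,300)),cv2.resize(c,(360,300))]))
E
```

```text
avg F [0.144 0.013 0.102] M [-0.0225 -0.1124  0.007 ] sd [0.36 0.38 0.48] [0.029 0.02  0.029]
 6.56 [ 0.5382 -0.3547  0.2599] [-180.    -0.   109.8] F [ 0.05 -0.51 -0.1 ] M [-0.057 -0.148  0.012] op 0.0879 j6 [-36.  13.  76.   0.  90. -56.]
down 7.44 [ 0.5385 -0.3548  0.1878] [1.800e+02 1.000e-01 1.098e+02] F [ 0.74 -0.9  -0.16] M [-0.04  -0.083 -0.032] op 0.0877 j6 [-36.  16.  81.  -0.  83. -56.]
grab 8.52 [ 0.5382 -0.3547  0.187 ] [-180.    -0.   109.7] F [-0.12 -0.22 -0.34] M [-0.03  -0.108 -0.011] op 0.0174 j6 [-36.  16.  81.  -0.  83. -56.]
up 10.19 [ 0.5382 -0.3547  0.2769] [-180.    -0.   109.7] F [ 0.73 -0.31 -3.41] M [-0.281 -0.209 -0.008] op 0.018 j6 [-36.  13.  75.  -0.  92. -56.]
avg F [-0.044  0.134 -2.728] M [-0.3452 -0.2132  0.011 ] sd [0.47 0.5  0.37] [0.024 0.024 0.034]
W 2.8302122733455115 d along 0.11936872235316012 across -0.005005379618750201
```

View pics/c3.png

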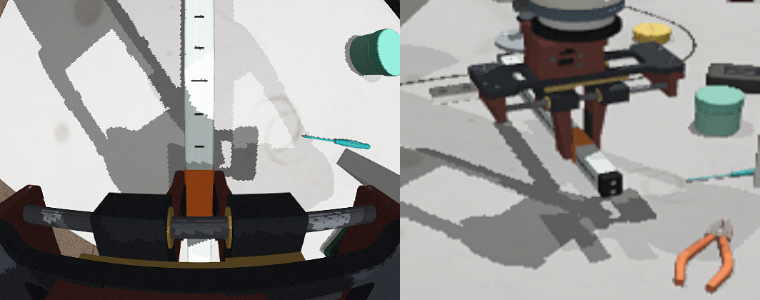

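The wrist view shows the boom held firmly by the sleeve (tool x along the boom). The side view shows its near end clear of the desk. The moment puts the balance point at s≈0.045–0.063.

```bash
python3 - <<'E'
from k import *
r.servo_line(P(-.075,.187),speed=.07);r.wait(.2);st("low")
r.let_go();r.wait(.2)
r.servo_line(P(-.075,.27),speed=.15);s=snap("wrist","w4")
S0=.053
r.reach(P(S0,.26),o(109.75));r.wait(.4);b=avg(25)
s=snap("wrist","w5")
r.servo_line(P(S0,.2),speed=.1);r.grab(25);st("grab")
r.servo_line(P(S0,.25),speed=.08);r.wait(.4);st("up")
a=avg(25);along(b,a);snap("wrist","w6");snap("scene","s6")
c=cv2.imread("pics/s6.png")[140:240,260:390]
cv2.imwrite("pics/c6.png",np.hstack([cv2.resize(cv2.imread("pics/w4.png"),(400,300)),cv2.resize(c,(390,300))]))
E
```

```text
low 12.55 [ 0.5383 -0.3548  0.1875] [180.    0.  109.7] F [ 0.53  0.09 -1.54] M [-0.188 -0.136 -0.004] op 0.0178 j6 [-36.  16.  81.  -0.  83. -56.]
avg F [-0.046 -0.087  0.094] M [-0.024  -0.1051 -0.0057] sd [0.41 0.46 0.47] [0.029 0.036 0.037]
grab 18.55 [ 0.495  -0.2342  0.2   ] [180.   -0.  109.8] F [ 0.11 -0.6   0.53] M [-0.067 -0.046 -0.009] op 0.0177 j6 [-29.   1.  96.   0.  83. -49.]
up 19.73 [ 0.495  -0.2342  0.2497] [-180.    -0.   109.7] F [ 0.53 -0.27 -2.53] M [-0.019 -0.021 -0.043] op 0.0177 j6 [-29.  -1.  93.   0.  88. -49.]
avg F [ 0.111  0.062 -2.634] M [-0.0145 -0.0946 -0.0092] sd [0.43 0.49 0.5 ] [0.023 0.03  0.025]
W 2.727353868703004 d along -0.004548239222771951 across -0.002432175206846152
```

View pics/c6.png

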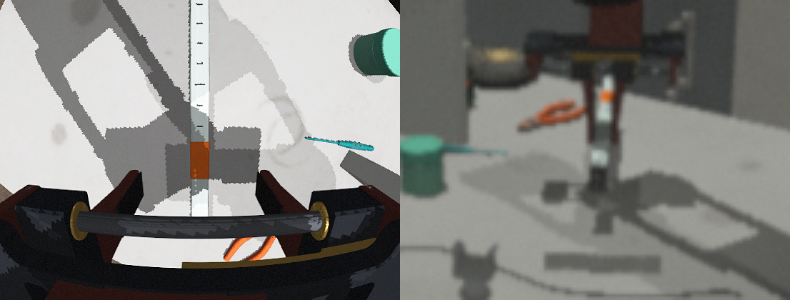

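The wrist picture after set-down shows the boom flat and unmoved, with the sleeve at half-scale (199,160). The scene view shows it held level at the new grip. The moment puts the balance point about 3.5 mm on the sleeve side of the grip, so I'll carry it to above the cradle.

```bash
cat >> k.py <<'E'
a2=np.radians(100);ax2=np.array([np.cos(a2),np.sin(a2)]);cr=np.array([.470,.1292])
def Q(z,s=.0037):return list(cr+ax2*s)+[z]
E
python3 - <<'E'
from k import *
r.servo_line(P(.053,.36),speed=.2)
r.reach(Q(.36),o(100));r.wait(.1)
r.servo_line(Q(.303),speed=.12);r.wait(.3);st()
a=snap("scene","s7")["frame"][170:280,225:345];b=snap("side","e7")["frame"][120:230,180:320]
cv2.imwrite("pics/c7.png",np.hstack([cv2.resize(a,(400,366)),cv2.resize(b,(400,366))])[:,:,::-1])
E
```

```text
23.97 [0.4695 0.1329 0.3038] [179.9  -0.  100. ] F [ 0.54  0.25 -2.23] M [ 0.009 -0.054  0.002] op 0.0179 j6 [ 12. -12.  97.   0.  95.   2.]
```

View pics/c7.png

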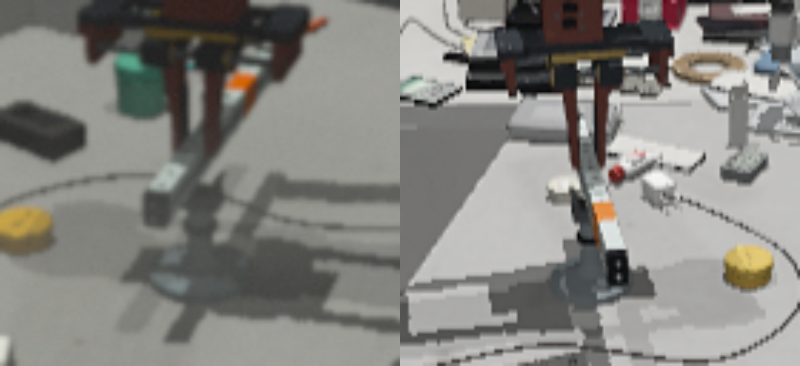

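Both views show the boom level above the cradle and lined up between the cheeks, so I'll lower it.

```bash
python3 - <<'E'
from k import *
r.wait(.2);f0=avg(6)[0][2]
z=.292
r.servo_line(Q(z),speed=.05);st()
while z>.2825:
    z-=.0015;r.servo_line(Q(z),speed=.03);r.wait(.1);f=avg(5)[0];print(round(z,4))
    if f[2]>f0+1.8 or np.hypot(f[0],f[1])>3:break
st();snap("scene","s8");snap("side","e8")
E
```

```text
avg F [ 0.06   0.153 -2.977] M [-0.0225 -0.0883 -0.0001] sd [0.48 0.21 0.49] [0.039 0.026 0.017]
 24.88 [0.4692 0.1328 0.2912] [-179.9    0.   100. ] F [ 0.25 -0.08 -2.09] M [-0.03  -0.077  0.025] op 0.0174 j6 [ 12. -12.  98.  -0.  94.   2.]
avg F [ 0.102 -0.128 -2.234] M [-0.0221 -0.0903  0.0092] sd [0.25 0.23 0.28] [0.028 0.015 0.042]
0.2905
avg F [ 0.137  0.107 -2.99 ] M [-0.0279 -0.1188 -0.0152] sd [0.31 0.33 0.46] [0.024 0.04  0.05 ]
0.289
avg F [ 0.248 -0.044 -2.747] M [-0.0496 -0.0767  0.0185] sd [0.83 0.44 0.41] [0.019 0.029 0.014]
0.2875
avg F [-0.35  -0.197 -2.596] M [-0.0151 -0.1043 -0.0149] sd [0.57 0.7  0.53] [0.021 0.023 0.032]
0.286
avg F [-0.031  0.124  2.058] M [-0.0176 -0.0398 -0.0189] sd [0.29 0.27 0.49] [0.023 0.015 0.031]
0.2845
 27.68 [0.4695 0.1329 0.285 ] [179.9  -0.  100. ] F [-0.13 -0.35  2.75] M [-0.006 -0.036 -0.076] op 0.0177 j6 [ 12. -12.  99.   0.  93.   2.]
```

```bash
python3 - <<'E'
from k import *
r.let_go();r.wait(.5)
r.servo_line(Q(.38),speed=.15);r.wait(.5);st()
a=snap("scene","s9")["frame"][170:280,225:345];b=snap("side","e9")["frame"][120:230,180:320]
cv2.imwrite("pics/c9.png",np.hstack([cv2.resize(a,(400,366)),cv2.resize(b,(400,366))])[:,:,::-1])
E
```

```text
30.72 [0.4694 0.1328 0.3799] [-180.   -0.  100.] F [-0.47  0.1   0.81] M [-0.066 -0.201  0.004] op 0.0878 j6 [ 12. -12.  90.   0. 102.   2.]
```

View pics/c9.png

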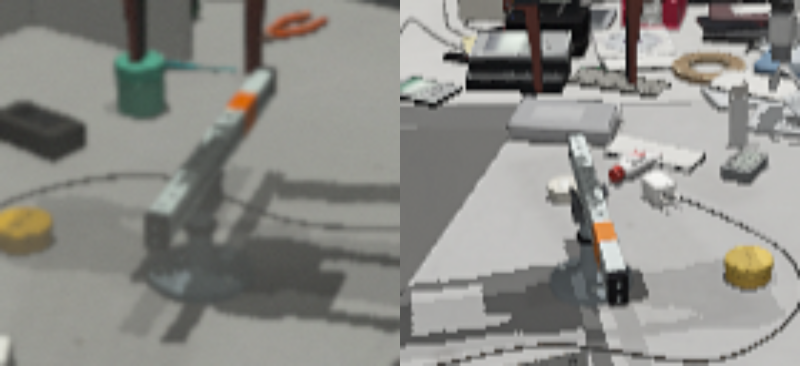

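The boom sits level in the cradle on its own. Both ends dropped equally, about 20 crop px, which matches the 18 mm lowering.

```bash
python3 -c "
from station import r
print(r.hand_in())"
```

```text
the job is handed in; nothing more can be done
None
```

The boom was lifted by its sleeve, set back down, taken again near its balance point (about 50 mm from the middle, on the side away from the sleeve) and now rests level in the cradle on its own; handed in after about 31 s, with no other item seen to move.

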